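# Unlock the mailbox with its T-key

## Task

Unlock the aluminium mailbox: take the red-handled T-key out of the key block, set it into the round lock on the lid and turn it under light pressure, never forcing it, until its blade drops fully home in the slot. Then give the key a quarter turn clockwise, let go so that the lid springs ajar, and leave the key standing in the lock and everything else where it is.

Things in the scene. Friction and masses are not known exactly. Their poses are not given: they have to be found in the camera images.
- key_grip (a point): centre of the red handle bar of the steel T-key (70 mm tall, about 0.12 kg). The bar is level, 62 x 12 x 16 mm along the key's x, y, z, with flat sides; z is the key's axis, up from tip to handle. Half a turn about z makes no difference. The key starts upright in a hole of the key block, blade down, its bar within 0.6 rad of the block's length.
- key_tip (a point): centre of the end of the red key's blade, 62 mm straight below key_grip; same axes. The blade is 15 mm wide along x (parallel to the bar), 5.5 mm thick along y and 6 mm long; above it the round shank, 16 mm in diameter, runs up to the bar.
- lock_face (a point): centre of the brass plug's face in the lock; z up out of the lock, x along its slot (18 long, 8 wide, 7 mm deep; half a turn is the same). The face is the floor of an 18.2 mm round bore, 12 mm below its steel rim; the top 3 mm of the bore widen to 25 mm. A blade across the slot rests on the face; in line, it drops 6 mm, till the shank's shoulder sits on the face (fully home).
- lock (a joint): turn of the lock plug in rad, clockwise from above: 0 = shut, slot along the mailbox's x (front to back); starts at 0 to 0.25; the cam lets the lid go at about 1.1; a quarter turn is about 1.57; stop at 1.75. It turns stiffly (about 0.1 Nm) and stays where it is left.
- lid (a joint): opening of the mailbox lid in rad about its back edge: 0 = shut, held by the cam. Once the cam is clear and nothing holds it down, a spring lifts it gently to its stop at 0.12 (front edge 27 mm up, lock about 22 mm up, the key tilting with it).
- mailbox: brushed aluminium mailbox, fixed, 220 mm deep (x), 300 mm wide (y), lid top 154 mm above the ledge; origin at the centre of its underside, front with the letter flap facing its -x, lid hinged at +x. The lock is in the lid, 71 mm in front of the centre (x = -71 mm, y = 0), its rim at 158 mm, the plug face at 146 mm.
- keyblock: olive-wood key block, fixed, 180 x 72 x 40 mm, origin at the centre of its underside; two holes 17.8 mm in diameter and 30 mm deep, at x = -55 and +55 mm; the red key stands in one, the black one in the other (either way round), handle centres 72 mm above the ledge.
- spare_grip (a point): centre of the handle of the other T-key, the same but with a black handle and no blade; to be left alone
- umbrella_handle: crook-shaped dark wooden umbrella handle with brass tips, lying at the left of the ledge, 264 x 127 x 27 mm; leave alone
- egg: grey stone egg, 47 mm wide and 60 mm tall, standing behind the key block; leave alone
- sunglasses: red plastic sunglasses, folded, 135 mm wide, 44 mm tall, in front of the mailbox; leave alone
- tag: olive-wood key tag, a disc 42 mm wide and 7 mm thick with a wire ring, in front of the key block; leave alone
- parcel: cardboard parcel 120 x 160 x 75 mm at the right; leave alone

How it is judged (in metres and radians):
On the way, in this order (a step that is already met when the one before it is completed fails the run):
1. the red key is fully home in the lock slot while the lock is still shut (z of key_tip in the frame of lock_face below -0.004 m and horizontal distance between key_tip and lock_face below 0.006 m and angle between the x axis of key_grip and the x axis of lock_face, either way round below 0.4 rad and value of joint lock below 0.7 rad), for 0.1 s.
2. the lock is turned open with the key home in it (z of key_tip in the frame of lock_face below -0.004 m and horizontal distance between key_tip and lock_face below 0.006 m and angle between the x axis of key_grip and the x axis of lock_face, either way round below 0.4 rad and value of joint lock above 1.2 rad), for 0.1 s.
At the end, for the whole second after the job is handed in: The lock stands turned open (over 1.2 rad), the lid has sprung ajar (over 0.08 rad), the red key stands at rest in the lock, released, its blade at least 4 mm down in the slot, and the bystanders are within 30 mm (the black key 20 mm) of where they were (all of step 2 and value of joint lid above 0.08 rad and angle between key_grip's own z axis and vertical below 0.3 rad and linear speed of key below 0.02 m/s and distance of spare_grip from where it was at the start of the episode below 0.02 m and distance of each of umbrella_handle, egg, sunglasses, tag, parcel from where it was at the start of the episode below 0.03 m); the robot touches nothing.
It fails at once if the key is forced against the mailbox or its lock with more than 60 N (contact force between key and mailbox above 60 N).
It fails at once if the black key or another bystander is moved (distance of spare_grip from where it was at the start of the episode above 0.02 m or distance of any of umbrella_handle, egg, sunglasses, tag, parcel from where it was at the start of the episode above 0.03 m).
It also fails if it takes over 51 s, if anything falls off the work surface, if the arm or the gripper's body presses on something with over 40 N, if the wrist force passes 120 N, or if a joint passes its speed limit or range.

## Robot

A 6-joint arm with a two-finger parallel gripper is mounted at the origin on the work surface. World frame = base frame: x ahead of the robot, y to its left, z up, the work surface at z = 0. Lengths are in mm, angles in rad, forces in N, time in s.
With the tool pointing down it reaches from about 275 to 750 mm from the base axis. Payload 10.2 kg.
Tool frame: the origin (TCP) lies midway between the tips of the shut fingers; the grasp point (between the pads) lies 19 mm behind it; z points along the fingers, y is the line along which they close (so a half turn about z gives the same grasp; the last joint's range is limited). The gripper opens to 88 mm and grips with 3 to 60 N. Pads are 18 mm wide; open, the fingers measure 123 mm over their backs; the gripper's body (75 mm by 187 mm) begins 45 mm behind the grasp point.
Start: joints at [0.887, 0.313, 1.498, -0, 1.331, -0.223], TCP at [233.462, 470.241, 238.72] pointing down, gripper open.
Joint ranges: [-2.94, 2.94], [-0.97, 2.17], [0.19, 2.56], [-1.23, 4.37], [0.02, 3.11], [-2.88, 2.88]. Speed limits (rad/s): [2.39, 2.39, 3.01, 3.14, 3.14, 3.14].

## Interface

Orientations are given as [roll, pitch, yaw] about the fixed x, y, z axes, in that order (R = Rz(yaw) Ry(pitch) Rx(roll)).
In Python, from bench import r, cams gives the robot as it stands. The module is installed in compiled form; this text tells all that it offers.
- The arm moves only by the tool step_arm, never from a script. Its argument "commands" is a list of rows, each an object with "travel": the shift along the tool's x, y, z in m, a list of three; "rotation": the turn, a rotation vector about the tool's x, y, z in degrees, a list of three; "claw": the opening, from -1 (shut) to 1 (fully open). In form: [{"travel": [x, y, z], "rotation": [ax, ay, az], "claw": claw}, ...]. A call has 1 to 10 rows; each row is the pose to reach, as a shift and turn from the pose commanded when the call began, along the tool's axes at that moment; what a row does not reach only later rows make up. A row lasts 1/10 s, in which the tool goes at most 50 mm and 8.59 degrees, less where a joint would pass 70% of its speed; a pose out of reach is approached as far as the arm can. A call with a gripper value outside its range is refused whole. The fingers move at their own pace and stop on an object; the grip force is fixed at half the most. Time passes only in rows, so rows that repeat a pose let the fingers close. It gives the time, the measured TCP pose, the force, the opening and the grip force at its end, in the units of the state.
- r.read_state(): the state, without advancing time (a new reading comes with each control period).
- cams.grab_frame(name): name is "scene" or "top"; returns a dict with "img" (420x560x3 uint8, blue, green, red), "fx", "fy", "cx", "cy" (pixels), "eye" and "rotation" of the camera in the world. Camera axes: x right, y down, z forward; pixel columns grow to the right and rows downward; lengths in mm; the calibration is good to about 2 mm. A picture is of the moment at which its call begins. There is no depth.
- r.sign_off(): hands the job in; it is judged then, once.
The state is a dict: "time": time; "qpos": joint angles; "joint_vel": joint speeds; "joint_efforts": joint torques, N m; "tcp_pos": TCP position; "eef_rot": TCP orientation; "force": force on the tool from outside, world axes, zero at the start; "wrist_torque": the same for the moment, N m; "width": opening from 0.0 (shut) to 1.0 (fully open); "grip_force": force on a finger pad.
Only numpy, scipy, OpenCV 4.12 (cv2) and the standard library are available. Lean on these libraries where they do the work, as an engineer would, in place of code of your own. Each camera call takes 0.05 s, during which the arm holds its last target. There are 200 camera calls.

## Working session

There is one attempt and no reset: what is moved stays moved. The work goes in short steps, Python scripts to look and compute and a tool call to move; the robot and the scene stay as the last step left them, time stands still between calls to the robot, and variables do not carry over. Pictures are saved under pics/ and viewed, at most 10 in all, crops included, and the job is handed in when it is done.

Besides the shell and the picture viewer there is one more tool, called after "Emit:" by a JSON object that holds its "name" and its "arguments". step_arm: Moves the arm, as the interface text tells. Its arguments: {"type":"object","properties":{"commands":{"type":"array","items":{"type":"object","properties":{"travel":{"type":"array","items":{"type":"number"}},"rotation":{"type":"array","items":{"type":"number"}},"claw":{"type":"number"}}}}},"required":["commands"]}

```bash
mkdir -p pics; python3 - <<'E'
from bench import r,cams
import cv2
s=r.read_state();print({k:s[k] for k in('time','tcp_pos','eef_rot','force','width')})
for n in('scene','top'):
    f=cams.grab_frame(n);cv2.imwrite(f'pics/{n}0.png',f['img']);print(n,f['fx'],f['cx'],f['cy'],f['eye'],f['rotation'])
E
```

```text
{'time': 0.0, 'tcp_pos': array([233.31375893, 470.0398054 , 238.17199364]), 'eef_rot': array([-3.14032431e+00, -2.31593517e-04,  2.68082674e+00]), 'force': array([-0.30248856, -0.9143222 ,  0.1638974 ]), 'width': 0.9981225822279552}
scene 405.69894527388806 278.3565081105115 208.9027156351845 [ 942.48428243 -577.87241215 1086.48867046] [-2.52067472 -0.01317079  0.64399408]
top 390.8417525976095 276.5616907468949 210.21801583114643 [ 301.58986691  -16.75351709 1391.42202226] [-2.95665762 -0.00863494 -1.55260691]
```

View pics/scene0.png

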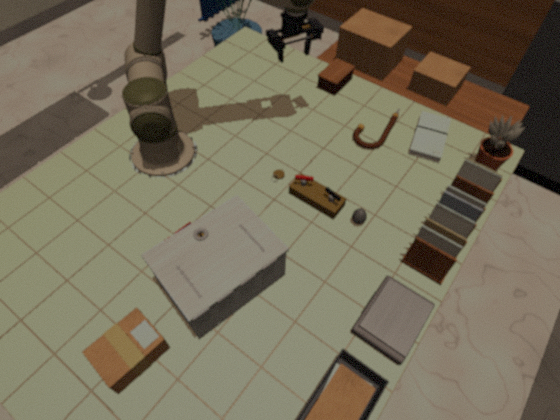

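View pics/top0.png

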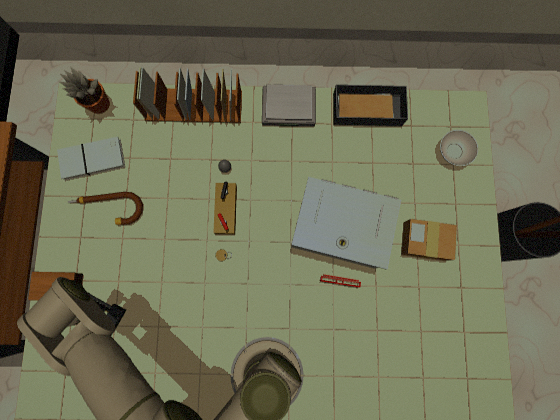

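The scene view shows the red key at about (304,180), black at (333,195) and the lock at (201,234). In the top view the red key is at (223,223), the black at (225,190) and the lock at (342,242). Next I'll measure them in both views.

```bash
cat > h.py <<'E'
import numpy as np,cv2
from scipy.spatial.transform import Rotation as R
def cam(f): return R.from_euler('xyz',f['rotation']).as_matrix()
def proj(f,p):
    c=cam(f).T@(np.array(p,float)-f['eye']); return np.array([f['fx']*c[0]/c[2]+f['cx'],f['fy']*c[1]/c[2]+f['cy']])
def ray(f,uv): 
    d=cam(f)@[(uv[0]-f['cx'])/f['fx'],(uv[1]-f['cy'])/f['fy'],1.]; return d/np.linalg.norm(d)
def plane(f,uv,z):
    d=ray(f,uv); return f['eye']+d*(z-f['eye'][2])/d[2]
def tri(fs,uvs):
    A=0;b=0
    for f,u in zip(fs,uvs):
        d=ray(f,u);P=np.eye(3)-np.outer(d,d);A=A+P;b=b+P@f['eye']
    return np.linalg.solve(A,b)
def red(img,box):
    x0,y0,x1,y1=box;h=cv2.cvtColor(img[y0:y1,x0:x1],cv2.COLOR_BGR2HSV)
    m=(((h[...,0]<6)|(h[...,0]>172))&(h[...,1]>150)&(h[...,2]>60)).astype(np.uint8)
    ys,xs=np.nonzero(m);p=np.c_[xs+x0,ys+y0].astype(float);c=p.mean(0)
    w,v=np.linalg.eigh(np.cov((p-c).T)); return c,v[:,1],len(p),np.sqrt(w*12)
E
python3 - <<'E'
from h import *; from bench import cams
F={n:cams.grab_frame(n) for n in('scene','top')}
print([proj(F[n],[0,0,0]) for n in F])
B={'scene':(285,165,322,195),'top':(210,205,238,240)}
k={n:red(F[n]['img'],B[n]) for n in F};print(k)
print('key tri',tri([F[n] for n in F],[k[n][0] for n in F]))
for n in F:
    c,v,_,l=k[n];a,b,p=[plane(F[n],c+t*v,76) for t in(-8,8,0)];d=b-a;print(n,p,np.degrees(np.arctan2(d[1],d[0])),l)
print('lock tri',tri([F['scene'],F['top']],[(201,234),(342,242)]))
for n,b in(('scene',(181,214,221,254)),('top',(322,222,362,262))):
    x0,y0,x1,y1=b;cv2.imwrite(f'/tmp/{n}.png',cv2.resize(F[n]['img'][y0:y1,x0:x1],(390,390),interpolation=cv2.INTER_CUBIC))
a=cv2.imread('/tmp/scene.png');b=cv2.imread('/tmp/top.png');cv2.imwrite('pics/lock.png',np.hstack([a,b]))
x0,y0,x1,y1=205,175,245,260
# box top face from top view
im=F['top']['img'];m=np.zeros(im.shape[:2],np.uint8);h=cv2.cvtColor(im,cv2.COLOR_BGR2HSV)
print(h[210,345],h[200,270],h[190,225])
E
```

```text
[array([162.73373137, 152.00695206]), array([266.35917849, 374.62335044])]
{'scene': (array([303.58928571, 177.33928571]), array([-0.99263705, -0.12112671]), 56, array([ 3.46044319, 16.5752713 ])), 'top': (array([222.65384615, 221.5       ]), array([0.46221092, 0.88677002]), 52, array([ 3.00835239, 17.35651055]))}
key tri [506.47459871 160.21201622  72.75371836]
scene [508.53730307 158.75228521  76.        ] -151.55098035875292 [ 3.46044319 16.5752713 ]
top [505.17626891 159.00126316  76.        ] -150.5782729000379 [ 3.00835239 17.35651055]
lock tri [ 435.4474917  -231.80603552  154.6449479 ]
[ 64  14 141] [ 31  60 135] [150 255   9]
```

View pics/lock.png

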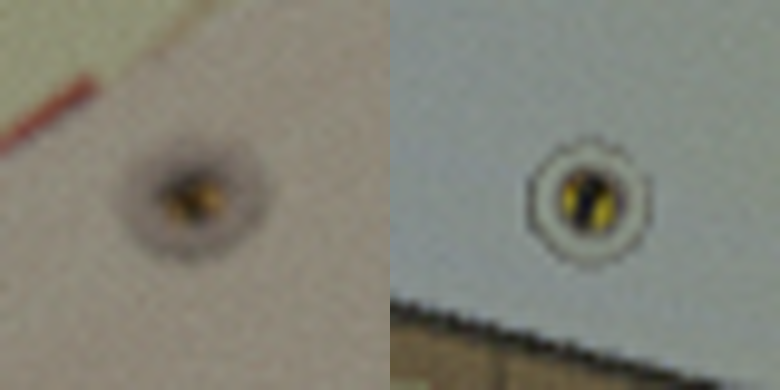

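```bash
cat >> h.py <<'E'
def go(frm,to,yf,yt):
    "tool-frame travel (m) and rotvec (deg) from pose frm,yaw yf to pose to,yaw yt (deg), tool down"
    A=R.from_euler('xyz',[np.pi,0,np.radians(yf)]);B=R.from_euler('xyz',[np.pi,0,np.radians(yt)])
    print('travel',(A.inv().apply(np.subtract(to,frm))/1000).round(4),'rot',np.degrees((A.inv()*B).as_rotvec()).round(2))
E
python3 - <<'E'
from h import *; from bench import cams
F={n:cams.grab_frame(n) for n in('scene','top')}
T=F['top'];S=F['scene']
print('lock rim',plane(T,(342,242.3),158),plane(S,(200.5,234),158),tri([S,T],[(200.5,234),(342,242.3)]))
# lid edges in the top view: bright low-saturation face
h=cv2.cvtColor(T['img'],cv2.COLOR_BGR2HSV);m=((h[...,1]<40)&(h[...,2]>95)).astype(np.uint8);m[:170]=0;m[280:]=0;m[:,:280]=0;m[:,405:]=0
m=cv2.morphologyEx(m,cv2.MORPH_OPEN,np.ones((5,5)));c=max(cv2.findContours(m,0,2)[0],key=cv2.contourArea)
bx=cv2.boxPoints(cv2.minAreaRect(c));P=np.array([plane(T,u,154) for u in bx])
for i in range(4): d=P[(i+1)%4]-P[i];print(P[i].round(),np.linalg.norm(d[:2]).round(),np.degrees(np.arctan2(d[1],d[0])).round(1))
# slot: dark pixels inside the bore (upsampled)
q=cv2.resize(T['img'][232:252,332:352],None,fx=20,fy=20,interpolation=cv2.INTER_CUBIC);g=cv2.GaussianBlur(q,(0,0),6)
hs=cv2.cvtColor(g,cv2.COLOR_BGR2HSV);b=((hs[...,1]>110)&(hs[...,2]>70)).astype(np.uint8)
n,l,st,ce=cv2.connectedComponentsWithStats(b)
for i in range(1,n):
    if st[i,4]>100: u=ce[i]/20+[332-.475,232-.475];print('brass',st[i,4],u,plane(T,u,146))
go([233.46,470.24,238.72],[506.5,159.5,140],153.6,209)
E
```

```text
lock rim [ 433.25788497 -232.27669648  158.        ] [ 437.13929464 -232.84843287  158.        ] [ 434.32489105 -232.16097717  154.10550053]
[423. -70. 154.] 234.0 -13.3
[ 651. -125.  154.] 320.0 -103.4
[ 577. -436.  154.] 232.0 164.1
[ 353. -372.  154.] 310.0 77.0
brass 1747 [340.05150258 241.77147968] [ 436.11413587 -228.15516037  146.        ]
brass 2456 [343.41473941 243.15445847] [ 431.88765735 -238.86681482  146.        ]
travel [-0.3827 -0.1569  0.0987] rot [  0.    0.  -55.4]
```

Emit:
{"name": "step_arm", "arguments": {"commands": [{"travel": [-0.043,-0.017,0.0],"rotation": [0,0,-7],"claw": 0.2},{"travel": [-0.086,-0.035,0.0],"rotation": [0,0,-14],"claw": 0.2},{"travel": [-0.129,-0.053,0.01],"rotation": [0,0,-21],"claw": 0.2},{"travel": [-0.172,-0.07,0.02],"rotation": [0,0,-28],"claw": 0.2},{"travel": [-0.215,-0.088,0.04],"rotation": [0,0,-35],"claw": 0.2},{"travel": [-0.258,-0.106,0.06],"rotation": [0,0,-42],"claw": 0.2},{"travel": [-0.301,-0.123,0.08],"rotation": [0,0,-49],"claw": 0.2},{"travel": [-0.344,-0.141,0.0987],"rotation": [0,0,-55.4],"claw": 0.2},{"travel": [-0.3827,-0.1569,0.0987],"rotation": [0,0,-55.4],"claw": 0.2},{"travel": [-0.3827,-0.1569,0.0987],"rotation": [0,0,-55.4],"claw": 0.2}]}}

```text
time: 1.3
tcp_pos: [508.9, 155.9, 139.3]
eef_rot: [-3.141, -0.0, -2.64]
force: [0.3, 1.2, -0.3]
width: 0.597
grip_force: 0.0
```

Emit:
{"name": "step_arm", "arguments": {"commands": [{"travel": [0,0,0],"rotation": [0,0,0],"claw": 0.2},{"travel": [0,0,0],"rotation": [0,0,0],"claw": 0.2},{"travel": [0,0,0],"rotation": [0,0,0],"claw": 0.2}]}}

```text
time: 1.6
tcp_pos: [505.8, 160.6, 140.3]
eef_rot: [-3.142, 0.0, -2.634]
force: [-0.3, -0.1, -0.7]
width: 0.598
grip_force: 0.0
```

```bash
python3 - <<'E'
from bench import r,cams
import cv2,numpy as np
s=r.read_state();print({k:s[k] for k in('time','qpos','tcp_pos','eef_rot','force','width')})
a=cams.grab_frame('scene')['img'][130:230,255:375];b=cams.grab_frame('top')['img'][160:260,165:285]
cv2.imwrite('pics/above.png',np.hstack([cv2.resize(x,(396,330),interpolation=2) for x in(a,b)]))
E
```

```text
{'time': 1.6, 'qpos': array([ 8.63975940e-02,  4.22884030e-01,  1.61367885e+00,  7.41458746e-05,
        1.10480927e+00, -1.99219649e+00]), 'tcp_pos': array([505.84949302, 160.56514684, 140.29694543]), 'eef_rot': array([-3.14156291e+00,  2.28310677e-04, -2.63382820e+00]), 'force': array([-0.29585681, -0.06629636, -0.7103884 ]), 'width': 0.5983498399885592}
```

View pics/above.png

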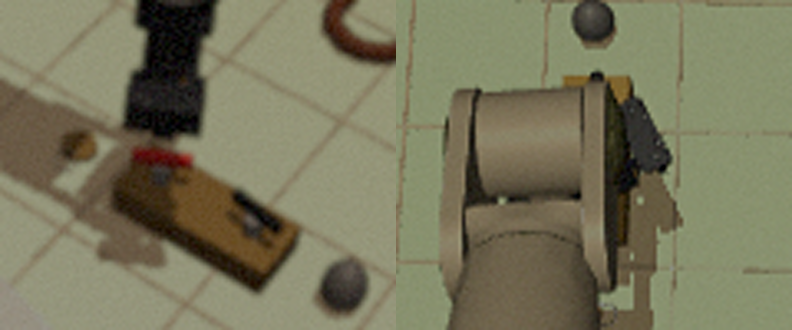

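The gripper hangs above the red bar: in the scene crop the fingers are at about (160,120) and the bar at (160,157). I'll descend with the TCP at about 55 mm and grip.

Emit:
{"name": "step_arm", "arguments": {"commands": [{"travel": [0,0,0.03],"rotation": [0,0,0],"claw": 0.2},{"travel": [0,0,0.06],"rotation": [0,0,0],"claw": 0.2},{"travel": [0,0,0.085],"rotation": [0,0,0],"claw": 0.2},{"travel": [0,0,0.085],"rotation": [0,0,0],"claw": 0.2},{"travel": [0,0,0.085],"rotation": [0,0,0],"claw": 0.2},{"travel": [0,0,0.085],"rotation": [0,0,0],"claw": -1},{"travel": [0,0,0.085],"rotation": [0,0,0],"claw": -1},{"travel": [0,0,0.085],"rotation": [0,0,0],"claw": -1},{"travel": [0,0,0.085],"rotation": [0,0,0],"claw": -1},{"travel": [0,0,0.085],"rotation": [0,0,0],"claw": -1}]}}

```text
time: 2.7
tcp_pos: [506.5, 159.5, 55.3]
eef_rot: [-3.141, 0.0, -2.635]
force: [0.2, -0.3, 0.6]
width: 0.166
grip_force: 20.2
```

Emit:
{"name": "step_arm", "arguments": {"commands": [{"travel": [0,0,0],"rotation": [0,0,0],"claw": -1},{"travel": [0,0,0],"rotation": [0,0,0],"claw": -1},{"travel": [0,0,0],"rotation": [0,0,0],"claw": -1}]}}

```text
time: 3.0
tcp_pos: [506.6, 159.6, 55.2]
eef_rot: [-3.141, 0.0, -2.636]
force: [-0.0, -0.2, 3.0]
width: 0.165
grip_force: 30.0
```

Emit:
{"name": "step_arm", "arguments": {"commands": [{"travel": [0,0,-0.01],"rotation": [0,0,0],"claw": -1},{"travel": [0,0,-0.03],"rotation": [0,0,0],"claw": -1},{"travel": [0,0,-0.06],"rotation": [0,0,0],"claw": -1},{"travel": [0,0,-0.1],"rotation": [0,0,0],"claw": -1},{"travel": [0,0,-0.14],"rotation": [0,0,0],"claw": -1},{"travel": [0,0,-0.175],"rotation": [0,0,0],"claw": -1},{"travel": [0,0,-0.175],"rotation": [0,0,0],"claw": -1},{"travel": [0,0,-0.175],"rotation": [0,0,0],"claw": -1},{"travel": [0,0,-0.175],"rotation": [0,0,0],"claw": -1}]}}

```text
time: 3.9
tcp_pos: [505.8, 159.4, 228.6]
eef_rot: [3.14, -0.003, -2.636]
force: [0.5, 0.2, -1.5]
width: 0.166
grip_force: 30.0
```

```bash
python3 - <<'E'
from h import *; from bench import r,cams
s=r.read_state();print({k:s[k] for k in('time','tcp_pos','eef_rot','force','width','grip_force')})
f=cams.grab_frame('scene');u=proj(f,s['tcp_pos']+[0,0,-10]);print(u)
x,y=u.astype(int);a=f['img'][y-40:y+40,x-50:x+50];cv2.imwrite('pics/lift.png',cv2.resize(a,(700,560),interpolation=2))
go([506.5,159.5,230],[435,-232.5,230],209,159)
E
```

```text
{'time': 3.9, 'tcp_pos': array([505.77490657, 159.41449681, 228.55215269]), 'eef_rot': array([ 3.14043688e+00, -2.72793827e-03, -2.63554639e+00]), 'force': array([ 0.45894181,  0.18526444, -1.46582666]), 'width': 0.16574582086822792, 'grip_force': 29.973796606063843}
[306.01812347 145.74450154]
travel [ 0.2526 -0.3082 -0.    ] rot [-0. -0. 50.]
```

View pics/lift.png

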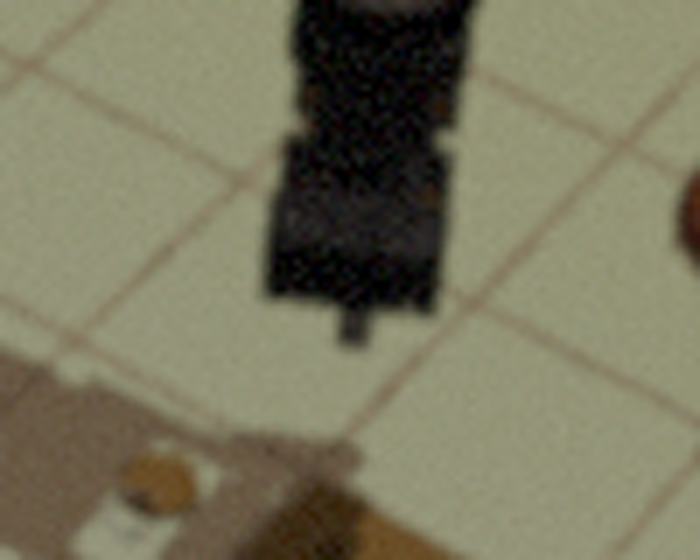

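The key is held; its shank tip shows at crop (352,345), in line with the tool axis at x≈350. Now to above the lock.

Emit:
{"name": "step_arm", "arguments": {"commands": [{"travel": [0.0126,-0.0154,0.0],"rotation": [0,0,3],"claw": -1},{"travel": [0.038,-0.046,0.0],"rotation": [0,0,9],"claw": -1},{"travel": [0.066,-0.08,0.0],"rotation": [0,0,15],"claw": -1},{"travel": [0.094,-0.115,0.0],"rotation": [0,0,21],"claw": -1},{"travel": [0.122,-0.149,0.0],"rotation": [0,0,27],"claw": -1},{"travel": [0.15,-0.183,0.0],"rotation": [0,0,33],"claw": -1},{"travel": [0.178,-0.217,0.0],"rotation": [0,0,39],"claw": -1},{"travel": [0.206,-0.251,0.0],"rotation": [0,0,44],"claw": -1},{"travel": [0.234,-0.286,0.0],"rotation": [0,0,50],"claw": -1},{"travel": [0.2526,-0.3082,0.0],"rotation": [0,0,50],"claw": -1}]}}

```text
time: 4.95
tcp_pos: [433.8, -234.8, 228.8]
eef_rot: [3.141, -0.002, 2.77]
force: [-0.3, 1.0, -0.7]
width: 0.164
grip_force: 30.0
```

Emit:
{"name": "step_arm", "arguments": {"commands": [{"travel": [0,0,0],"rotation": [0,0,0],"claw": -1},{"travel": [0,0,0],"rotation": [0,0,0],"claw": -1},{"travel": [0,0,0],"rotation": [0,0,0],"claw": -1},{"travel": [0,0,0],"rotation": [0,0,0],"claw": -1}]}}

```text
time: 5.35
tcp_pos: [435.2, -231.4, 229.9]
eef_rot: [3.141, -0.0, 2.777]
force: [-0.8, 0.9, -1.5]
width: 0.164
grip_force: 30.0
```

```bash
python3 - <<'E'
from h import *; from bench import r,cams
s=r.read_state();print({k:s[k] for k in('time','qpos','tcp_pos','eef_rot','force','width','grip_force')})
f=cams.grab_frame('scene');p=s['tcp_pos'];u=proj(f,p+[0,0,-20]);x,y=u.astype(int)-[50,40]
for d in(0,-45): print(d,(proj(f,p+[0,0,d])-[x,y]+.5)*7.5)
print('lock',(proj(f,[435,-232.5,158])-[x,y]+.5)*7.5)
g=cams.grab_frame('top');v=proj(g,p).astype(int)-[30,30]
cv2.imwrite('pics/over.png',cv2.resize(f['img'][y:y+80,x:x+100],(750,600),interpolation=2))
E
```

```text
{'time': 5.35, 'qpos': array([-7.27013727e-01,  2.49626287e-01,  1.60520961e+00,  9.51685500e-05,
        1.28714850e+00, -1.93287795e+00]), 'tcp_pos': array([ 435.18355449, -231.43337605,  229.8912477 ]), 'eef_rot': array([ 3.14136846e+00, -3.33984494e-04,  2.77663393e+00]), 'force': array([-0.82601341,  0.90648813, -1.53953485]), 'width': 0.1644716942439209, 'grip_force': 29.969505071640015}
0 [373.38626645 275.42369859]
-45 [392.76308994 347.50755525]
lock [401.29035492 390.01796998]
```

View pics/over.png

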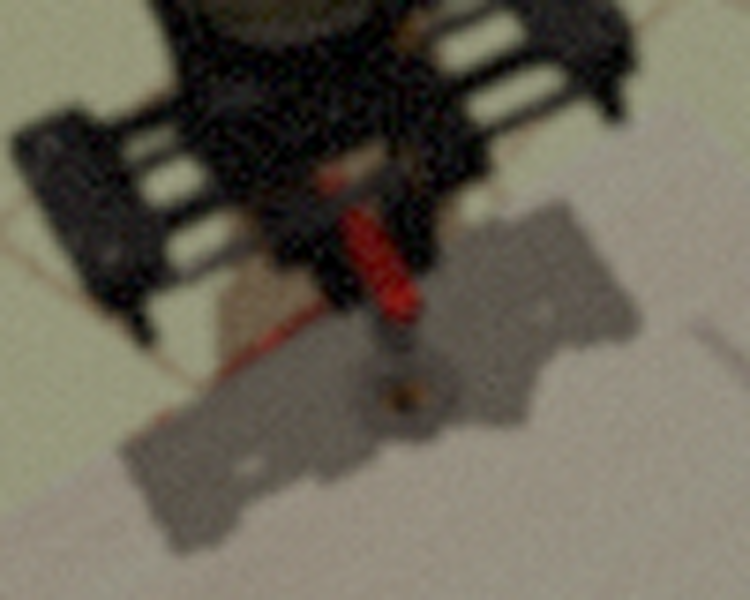

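```bash
python3 - <<'E'
from h import *; from bench import r,cams
f=cams.grab_frame('scene');p=r.read_state()['tcp_pos'];o=proj(f,p+[0,0,-20]).astype(int)-[50,40]
im=f['img'];x,y=o;c,v,n,l=red(im,(x+38,y+20,x+60,y+46));print('red c',(c-o+.5)*7.5,v,n,l)
k=lambda q:((proj(f,q)-o+.5)*7.5).round()
for yaw in(-31,-21,-11):
    t=np.radians(yaw);d=np.array([np.cos(t),np.sin(t),0]);e=np.array([-np.sin(t),np.cos(t),0])
    b=p+[0,0,17];dv=k(b+31*d)-k(b-31*d);print(yaw,'near end top/bot',k(b+31*d+[0,0,8]),k(b+31*d-[0,0,8]),'far',k(b-31*d),'dir',dv/np.linalg.norm(dv))
E
```

```text
red c [374.23192771 263.71987952] [0.43682458 0.89954671] 83 [ 8.93624705 17.95420016]
-31 near end top/bot [386. 306.] [393. 333.] far [340. 178.] dir [0.33421833 0.94249568]
-21 near end top/bot [402. 300.] [409. 326.] far [325. 184.] dir [0.52703484 0.84984368]
-11 near end top/bot [416. 291.] [423. 318.] far [311. 191.] dir [0.68774465 0.72595268]
```

Bar yaw is about -22° and it's centred within about 2 mm; the lock sits right under the tip, with its brass at crop (402,397). I'll nudge +1.5 mm in x and go down slowly.

Emit:
{"name": "step_arm", "arguments": {"commands": [{"travel": [-0.0014,0.0005,0.008],"rotation": [0,0,0],"claw": -1},{"travel": [-0.0014,0.0005,0.016],"rotation": [0,0,0],"claw": -1},{"travel": [-0.0014,0.0005,0.022],"rotation": [0,0,0],"claw": -1},{"travel": [-0.0014,0.0005,0.024],"rotation": [0,0,0],"claw": -1},{"travel": [-0.0014,0.0005,0.026],"rotation": [0,0,0],"claw": -1},{"travel": [-0.0014,0.0005,0.028],"rotation": [0,0,0],"claw": -1},{"travel": [-0.0014,0.0005,0.029],"rotation": [0,0,0],"claw": -1},{"travel": [-0.0014,0.0005,0.029],"rotation": [0,0,0],"claw": -1}]}}

```text
time: 6.3
tcp_pos: [436.6, -232.7, 201.4]
eef_rot: [-3.141, 0.001, 2.775]
force: [-0.4, 0.4, 1.9]
width: 0.167
grip_force: 30.0
```

Emit:
{"name": "step_arm", "arguments": {"commands": [{"travel": [0,0,0.001],"rotation": [0,0,0],"claw": -1},{"travel": [0,0,0.002],"rotation": [0,0,0],"claw": -1},{"travel": [0,0,0.003],"rotation": [0,0,0],"claw": -1},{"travel": [0,0,0.003],"rotation": [0,0,0],"claw": -1}]}}

```text
time: 6.7
tcp_pos: [437.2, -233.2, 200.3]
eef_rot: [-3.14, 0.004, 2.775]
force: [-2.8, 2.2, 15.9]
width: 0.16
grip_force: 30.1
```

Light contact at the lead-in: 16 N, with the side force toward -x, +y. I'll lift off a little and shift 2 mm that way.

Emit:
{"name": "step_arm", "arguments": {"commands": [{"travel": [0,0,-0.003],"rotation": [0,0,0],"claw": -1},{"travel": [0.002,0.0006,-0.003],"rotation": [0,0,0],"claw": -1},{"travel": [0.002,0.0006,-0.002],"rotation": [0,0,0],"claw": -1},{"travel": [0.002,0.0006,-0.001],"rotation": [0,0,0],"claw": -1},{"travel": [0.002,0.0006,0],"rotation": [0,0,0],"claw": -1},{"travel": [0.002,0.0006,0],"rotation": [0,0,0],"claw": -1}]}}

```text
time: 7.3
tcp_pos: [434.6, -231.2, 197.6]
eef_rot: [3.141, -0.001, 2.775]
force: [-0.2, -0.1, -0.8]
width: 0.162
grip_force: 30.0
```

It's in the bore with no force. I'll keep going down.

Emit:
{"name": "step_arm", "arguments": {"commands": [{"travel": [0,0,0.001],"rotation": [0,0,0],"claw": -1},{"travel": [0,0,0.002],"rotation": [0,0,0],"claw": -1},{"travel": [0,0,0.003],"rotation": [0,0,0],"claw": -1},{"travel": [0,0,0.004],"rotation": [0,0,0],"claw": -1},{"travel": [0,0,0.005],"rotation": [0,0,0],"claw": -1},{"travel": [0,0,0.005],"rotation": [0,0,0],"claw": -1}]}}

```text
time: 7.9
tcp_pos: [435.1, -231.6, 193.8]
eef_rot: [-3.141, 0.002, 2.775]
force: [-0.9, -0.4, 5.6]
width: 0.162
grip_force: 30.0
```

Emit:
{"name": "step_arm", "arguments": {"commands": [{"travel": [0,0,0.001],"rotation": [0,0,0],"claw": -1},{"travel": [0,0,0.002],"rotation": [0,0,0],"claw": -1},{"travel": [0,0,0.003],"rotation": [0,0,0],"claw": -1},{"travel": [0,0,0.003],"rotation": [0,0,0],"claw": -1}]}}

```text
time: 8.3
tcp_pos: [434.6, -231.4, 189.8]
eef_rot: [-3.141, -0.0, 2.775]
force: [-2.2, -3.3, -0.5]
width: 0.164
grip_force: 30.0
```

Emit:
{"name": "step_arm", "arguments": {"commands": [{"travel": [0,0,0.001],"rotation": [0,0,0],"claw": -1},{"travel": [0,0,0.002],"rotation": [0,0,0],"claw": -1},{"travel": [0,0,0.003],"rotation": [0,0,0],"claw": -1},{"travel": [0,0,0.003],"rotation": [0,0,0],"claw": -1}]}}

```text
time: 8.7
tcp_pos: [434.7, -231.3, 186.9]
eef_rot: [-3.141, -0.0, 2.775]
force: [-1.2, -3.4, 0.5]
width: 0.164
grip_force: 30.0
```

Below the face with hardly any force, so the blade is in the slot. On to the shoulder.

Emit:
{"name": "step_arm", "arguments": {"commands": [{"travel": [0,0,0.0005],"rotation": [0,0,0],"claw": -1},{"travel": [0,0,0.001],"rotation": [0,0,0],"claw": -1},{"travel": [0,0,0.0015],"rotation": [0,0,0],"claw": -1},{"travel": [0,0,0.002],"rotation": [0,0,0],"claw": -1},{"travel": [0,0,0.002],"rotation": [0,0,0],"claw": -1},{"travel": [0,0,0.002],"rotation": [0,0,0],"claw": -1}]}}

```text
time: 9.3
tcp_pos: [434.9, -231.3, 185.2]
eef_rot: [-3.141, 0.0, 2.775]
force: [-2.7, -3.1, 3.4]
width: 0.164
grip_force: 30.0
```

Emit:
{"name": "step_arm", "arguments": {"commands": [{"travel": [0,0,0.0005],"rotation": [0,0,0],"claw": -1},{"travel": [0,0,0.001],"rotation": [0,0,0],"claw": -1},{"travel": [0,0,0.001],"rotation": [0,0,0],"claw": -1}]}}

```text
time: 9.6
tcp_pos: [435.2, -231.5, 184.9]
eef_rot: [-3.141, 0.002, 2.775]
force: [-2.2, -3.3, 9.3]
width: 0.166
grip_force: 30.0
```

Seated at z≈185 with 9 N of gentle load. Now the clockwise turn, about 95°.

Emit:
{"name": "step_arm", "arguments": {"commands": [{"travel": [0,0,0],"rotation": [0,0,5],"claw": -1},{"travel": [0,0,0],"rotation": [0,0,10],"claw": -1},{"travel": [0,0,0],"rotation": [0,0,16],"claw": -1},{"travel": [0,0,0],"rotation": [0,0,22],"claw": -1},{"travel": [0,0,0],"rotation": [0,0,28],"claw": -1},{"travel": [0,0,0],"rotation": [0,0,34],"claw": -1},{"travel": [0,0,0],"rotation": [0,0,40],"claw": -1},{"travel": [0,0,0],"rotation": [0,0,45],"claw": -1}]}}

```text
time: 10.4
tcp_pos: [434.6, -231.5, 184.8]
eef_rot: [-3.141, 0.001, 1.986]
force: [-5.6, -2.9, 10.4]
width: 0.164
grip_force: 30.2
```

```bash
python3 - <<'E'
from bench import r
s=r.read_state();print({k:s[k] for k in('time','qpos','tcp_pos','eef_rot','force','wrist_torque','width')})
E
```

```text
{'time': 10.4, 'qpos': array([-7.27396673e-01,  2.92383795e-01,  1.67323009e+00, -1.00696201e-03,
        1.17550151e+00, -1.14211246e+00]), 'tcp_pos': array([ 434.60551391, -231.50307097,  184.80508078]), 'eef_rot': array([-3.14094557e+00,  8.20271997e-04,  1.98589992e+00]), 'force': array([-5.59683253, -2.90239569, 10.43043612]), 'wrist_torque': array([-0.52760399,  1.29264022,  0.11724884]), 'width': 0.16355970875505685}
```

Torque is 0.12 Nm about z, so the plug is turning as expected. The second half follows.

Emit:
{"name": "step_arm", "arguments": {"commands": [{"travel": [0,0,0],"rotation": [0,0,6],"claw": -1},{"travel": [0,0,0],"rotation": [0,0,12],"claw": -1},{"travel": [0,0,0],"rotation": [0,0,18],"claw": -1},{"travel": [0,0,0],"rotation": [0,0,24],"claw": -1},{"travel": [0,0,0],"rotation": [0,0,30],"claw": -1},{"travel": [0,0,0],"rotation": [0,0,36],"claw": -1},{"travel": [0,0,0],"rotation": [0,0,42],"claw": -1},{"travel": [0,0,0],"rotation": [0,0,48],"claw": -1},{"travel": [0,0,0],"rotation": [0,0,50],"claw": -1},{"travel": [0,0,0],"rotation": [0,0,50],"claw": -1}]}}

```text
time: 11.4
tcp_pos: [434.7, -230.8, 184.8]
eef_rot: [-3.141, -0.001, 1.116]
force: [-4.6, 1.0, 10.5]
width: 0.164
grip_force: 30.1
```

```bash
python3 - <<'E'
from bench import r
s=r.read_state();print({k:s[k] for k in('time','tcp_pos','eef_rot','force','wrist_torque','width')})
E
```

```text
{'time': 11.4, 'tcp_pos': array([ 434.71732813, -230.80858178,  184.77430331]), 'eef_rot': array([-3.14131811e+00, -5.24128764e-04,  1.11613744e+00]), 'force': array([-4.61761389,  0.96988647, 10.51684648]), 'wrist_torque': array([0.11542382, 1.08123221, 0.03061248]), 'width': 0.16421941357432748}
```

Turned about 95° in total. Now let go.

Emit:
{"name": "step_arm", "arguments": {"commands": [{"travel": [0,0,0],"rotation": [0,0,0],"claw": 0.0},{"travel": [0,0,0],"rotation": [0,0,0],"claw": 0.5},{"travel": [0,0,0],"rotation": [0,0,0],"claw": 0.9},{"travel": [0,0,-0.004],"rotation": [0,0,0],"claw": 0.9},{"travel": [0,0,-0.012],"rotation": [0,0,0],"claw": 0.9},{"travel": [0,0,-0.025],"rotation": [0,0,0],"claw": 0.9},{"travel": [0,0,-0.045],"rotation": [0,0,0],"claw": 0.9},{"travel": [0,0,-0.075],"rotation": [0,0,0],"claw": 0.9},{"travel": [0,0,-0.11],"rotation": [0,0,0],"claw": 0.9},{"travel": [0,0,-0.14],"rotation": [0,0,0],"claw": 0.9}]}}

```text
time: 12.4
tcp_pos: [434.7, -231.1, 326.5]
eef_rot: [3.14, 0.0, 1.117]
force: [0.1, -0.5, -0.3]
width: 0.952
grip_force: 0.0
```

Emit:
{"name": "step_arm", "arguments": {"commands": [{"travel": [0,0,0],"rotation": [0,0,0],"claw": 0.9},{"travel": [0.0,0,-0.03],"rotation": [0,0,0],"claw": 0.9},{"travel": [0,0,-0.06],"rotation": [0,0,0],"claw": 0.9},{"travel": [0,0,-0.09],"rotation": [0,0,0],"claw": 0.9},{"travel": [0,0,-0.09],"rotation": [0,0,0],"claw": 0.9},{"travel": [0,0,-0.09],"rotation": [0,0,0],"claw": 0.9}]}}

```text
time: 13.0
tcp_pos: [434.7, -231.2, 413.3]
eef_rot: [-3.141, -0.0, 1.117]
force: [0.3, 0.0, -0.7]
width: 0.949
grip_force: 0.0
```

```bash
python3 - <<'E'
from h import *; from bench import r,cams
print(r.read_state()['force'],r.read_state()['time'])
f=cams.grab_frame('scene');cv2.imwrite('pics/end.png',cv2.resize(f['img'][170:340,130:330],(705,600),interpolation=2))
k=lambda q:((proj(f,q)-[130,170])*3.53).round();print('exp lock',k([435,-232,158]),'raised',k([437,-232,180]),'bar',k([441,-233,230]))
c,v,n,l=red(f['img'],(185,195,225,240));p,q,m=[plane(f,c+t*v,228) for t in(-8,8,0)];d=q-p;print((c-[130,170])*3.53,n,l,m,np.degrees(np.arctan2(d[1],d[0])))
E
```

```text
[ 0.28533477  0.04508263 -0.65725598] 13.0
exp lock [248. 224.] raised [245. 209.] bar [238. 176.]
[239.93718447 181.40087379] 103 [ 4.58432927 22.92376626] [ 444.1912021  -235.15472713  228.        ] -112.04577284509362
```

View pics/end.png

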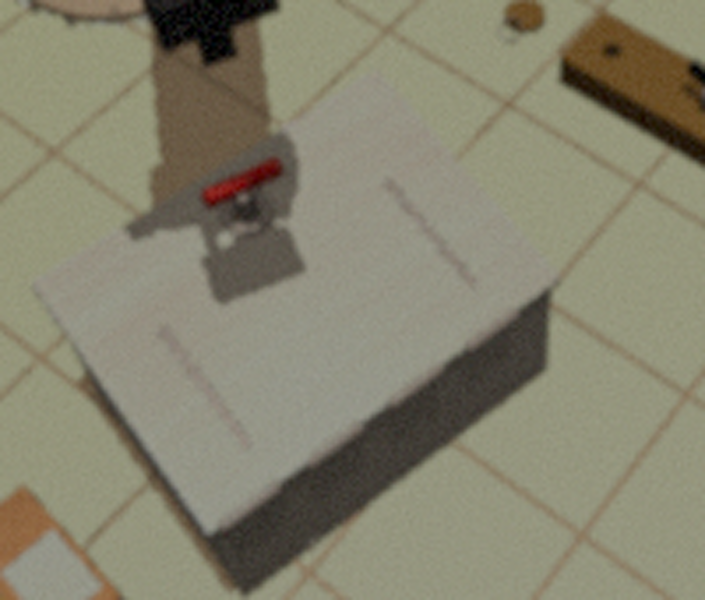

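The lid stands ajar: the gap on its left side widens toward the front. The key stands in the lock with its red bar at (240,181), which matches the raised position, and the gripper is clear. Handing in.

```bash
python3 -c "
from bench import r
print(r.sign_off())"
```

```text
the job is handed in; nothing more can be done
None
```

The job is handed in at about 13 s of the 51 s allowed, with no verdict returned: the red key went fully home, was turned about 95° clockwise and released; the last picture shows the lid ajar, the key standing in the lock and the gripper clear.

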